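# Stand the inspection mirror behind the block

## Task

Fold out the kickstand on the back of the black inspection mirror as far as it goes, then lift the mirror out of its blue sloping rest and stand it upright on the grey mat, leaning back on its kickstand: lower edge along the yellow line, in the middle of it, mirror glass facing the steel three-hole block. Leave the block and the other things around where they stand, and do not let the mirror fall flat.

Things in the scene. Friction and masses are not known exactly. Their poses are not given: they have to be found in the camera images.
- rest: fixed blue steel rest, base 115 x 120 x 8 mm (x -45 to +70, y +-60), origin on the table, yaw 0.5 to 1.1 rad. Its plate leans 0.55 rad from vertical, top to own -x, under the lower 90 mm of the mirror's glass side. The mirror's lower edge sits 30 mm above the table in a lip with two hooks 8 mm high over its back (2.5 mm play): draw it out along its own plane first.
- mirror_center (a point): centre of the black mirror panel, 130 wide (own y) x 130 high (z) x 12 mm thick (x), 0.3-0.5 kg. z: lower to upper edge; x: out of the back; glass at -x. Starts in the rest, back up, leaning 0.55 rad, upper edge to the rest's -x, its top 40 mm clear of the rest. Kickstand hinge: along y, at x +10, z +21 mm from here; the upper edge can be gripped across its thickness, 35 mm deep.
- mirror_base (a point): middle of the mirror's lower edge, half-way through the thickness (65 mm below mirror_center); axes as mirror_center
- stand (a joint): kickstand angle: 0 folded on the back, 0.70 rad fully out at its stop; starts nearly folded (0 to 0.25). Stiff hinge (0.035 N m friction), stays where left. Aluminium strut 32 mm wide, 6 mm thick, 84 mm from hinge to end of foot. Fully out, the mirror stands leaning back about 0.35 rad on its lower back corner and the foot.
- stand_tab (a point): grip point in the kickstand's orange pull tab: a fin 9 mm thick along own y (pinch there), 30 mm long along the strut (z), 34 mm proud of it (x); the point is 11 mm inside its outer edge, at x +26, z -61 mm from the hinge axis. Axes as the mirror's when folded, turned about own -y by the joint angle: opening swings tab and foot to the mirror's +x.
- stand_foot (a point): axis of the rubber foot roller (diameter 8 mm, 32 mm long) at the free end of the kickstand, 80 mm from the hinge axis
- mat_line (a point): middle of the yellow line (140 mm long, along own y) on the fixed grey mat (200 x 160 x 2 mm); point on the mat's top face. Own +x is the side for the kickstand, -x the side where the three-hole block stands and the glass must face.
- block: steel block with three holes on top, 25 x 75 x 50 mm high, loose, standing on the mat about 95 mm in front (-x) of the line; origin at the centre of its underside
- bottle: cream oil bottle with red spout, 38 mm diameter, 112 mm high, loose, beside the mat about 110 mm from the middle of the line; origin at the centre of its underside
- post: steel post with a ball on top, 32 mm diameter, 108 mm high, loose, on the mat's other side about 110 mm from the middle of the line; origin at the centre of its underside
- tape: roll of yellow tape lying flat, 68 mm diameter, 18 mm high, loose, between the rest and the dial stand; origin at the centre of its underside
- dial: dial indicator on a black magnetic foot, 66 x 147 x 188 mm high, loose, between the rest and the mat; origin at the centre of its underside. Fixed near it, nearer the robot: an open wooden box with its lid up (x 0.27 to 0.48, y -0.14 to 0.02 m, 160 mm high). Fixed at the left, beside the rest: a blue file rack (x 0.17 to 0.43, y 0.29 to 0.62 m, 325 mm high).

How it is judged (in metres and radians):
On the way, in this order (a step that is already met when the one before it is completed fails the run):
1. the kickstand is folded out (value of joint stand above 0.62 rad), for 0.2 s.
2. the mirror is lifted clear of its rest (height (world z) of mirror_base above 0.08 m), for 0.1 s.
At the end, for the whole second after the job is handed in: Kickstand out over 0.62 rad; mirror on the mat leaning back 0.22 to 0.46 rad, middle of its lower edge within 25 mm of the line's middle and within 0.2 rad of parallel, foot over 30 mm behind the line (away from the block); edge and foot axis under 14 mm above the table (value of joint stand above 0.62 rad and horizontal distance between mirror_base and mat_line below 0.025 m and angle between the y axis of mirror_base and the y axis of mat_line, either way round below 0.2 rad and angle between mirror_base's own z axis and vertical between 0.22 and 0.46 rad and x of stand_foot in the frame of mat_line above 0.03 m and height (world z) of each of stand_foot, mirror_base below 0.014 m); the robot touches nothing.
It fails at once if the mirror falls flat (angle between mirror_base's own z axis and vertical above 1.25 rad).
It fails at once if the block, bottle, ball post, tape roll or dial stand is shifted more than 15 mm (distance of any of block, bottle, post, tape, dial from where it was at the start of the episode above 0.015 m).
It also fails if it takes over 51 s, if anything falls off the work surface, if the arm or the gripper's body presses on something with over 40 N, if the wrist force passes 120 N, or if a joint passes its speed limit or range.

## Robot

A 6-joint arm with a two-finger parallel gripper is mounted at the origin on the work surface; the furniture and walls round the work are solid. World frame = base frame: x ahead of the robot, y to its left, z up, the work surface at z = 0. Lengths are in mm, angles in rad, forces in N, time in s.
With the tool pointing down it reaches from about 400 to 925 mm from the base axis. Payload 12.5 kg.
Tool frame: the origin (TCP) lies at the centre of the arm's flange, where the gripper is bolted on; the fingertips stand 190 mm ahead of it and the grasp point (between the pads) lies env.grip_point_offset ahead of it (env.grip_point_offset is the distance from the TCP to the grasp point, in mm); z points along the fingers, x is the direction in which the jaws open and shut, and the axes are right-handed (so a half turn about z gives the same grasp; the last joint's range is limited). The gripper opens to 95 mm and grips with 3 to 60 N. Pads are 20 mm wide; open, the fingers measure 119 mm over their backs; the gripper's body (75 mm by 180 mm) begins 59 mm behind the grasp point.
Start: joints at [-1.3, 0.491, 1.559, -0, 1.092, -0.106], TCP at [229.986, -581.147, 404.761] pointing down, gripper open.
Joint ranges: [-3.1, 3.1], [-0.84, 2.19], [0.05, 2.79], [-1.13, 4.28], [0.06, 2.93], [-2.69, 2.69]. Speed limits (rad/s): [2.22, 2.22, 2.79, 3.14, 3.14, 3.14].

## Interface

Orientations are given as [roll, pitch, yaw] about the fixed x, y, z axes, in that order (R = Rz(yaw) Ry(pitch) Rx(roll)).
In Python, from cell import state, read_camera, camera_model, job_done, env gives the robot as it stands.
- The arm moves only by the tool arm_command, never from a script. Its argument "steps" is a list of rows, each a list of 6 numbers: the shift along the tool's x, y, z in cm, then the turn, a rotation vector about the tool's x, y, z in degrees. In form: [[dx, dy, dz, rx, ry, rz], ...]. A call has 1 to 12 rows; each row is the pose to reach, as a shift and turn from the pose commanded when the call began, along the tool's axes at that moment; what a row does not reach only later rows make up. A row lasts 1/12 s, in which the tool goes at most 41.7 mm and 7.16 degrees, less where a joint would pass 70% of its speed; a pose out of reach is approached as far as the arm can. A call with a gripper value outside its range is refused whole. "jaw" is the finger opening in cm, from 0 to 9.51, set as the call begins (left out, the last holds). The fingers move at their own pace and stop on an object; the grip force is fixed at half the most. Time passes only in rows, so rows that repeat a pose let the fingers close. It gives the time, the measured TCP pose, the force and the opening at its end, in the units of the state.
- state(): the state, without advancing time (a new reading comes with each control period).
- read_camera(name): name is "scene" or "top" or "wrist"; returns the picture (480x640x3 uint8, red, green, blue); there is no depth.
- camera_model(name): a dict with "K" (3x3 intrinsics, pixels), "xyz" and "rotation" of the camera in the world. Camera axes: x right, y up, looking along -z (the intrinsics and any distortion apply to the point x, -y, -z); pixel columns grow to the right and rows downward; lengths in mm; the calibration is good to about 2 mm. A picture is of the moment at which its call begins: read the wrist's pose just before it. camera_model takes no time and is no camera call; for the wrist camera it gives the pose at the moment of the call.
- job_done(): hands the job in, once; it reports no verdict.
The state is a dict: "t": time; "joints": joint angles; "qvel": joint speeds; "tau": joint torques, N m; "eef_pos": TCP position; "tcp_rot": TCP orientation; "ft_force": force on the tool from outside, world axes, zero at the start; "moment": the same for the moment, N m; "opening": opening from 0.0 (shut) to 1.0 (fully open).
Only numpy, scipy, OpenCV 4.12 (cv2) and the standard library are available. Lean on these libraries where they do the work, as an engineer would, in place of code of your own. Each camera call takes 0.05 s, during which the arm holds its last target. There are 200 camera calls.

## Working session

There is one attempt and no reset: what is moved stays moved. The work goes in short steps, Python scripts to look and compute and a tool call to move; the robot and the scene stay as the last step left them, time stands still between calls to the robot, and variables do not carry over. Pictures are saved under pics/ and viewed, about 8 in all and at most 12, crops included, and the job is handed in when it is done.

Besides the shell and the picture viewer there is one more tool, called after "Request:" by a JSON object that holds its "op" and its "data", one argument or row to a line. arm_command: Moves the arm, as the interface text tells. Its arguments: {"type":"object","properties":{"steps":{"type":"array"},"jaw":{"type":"number"}},"required":["steps"]}

```bash
ls; mkdir -p pics; python3 - <<'E'
from cell import *
import cv2,numpy as np
for n in("scene","top"):
    im=read_camera(n); cv2.imwrite(f"pics/{n}0.png",im[:,:,::-1])
    m=camera_model(n); print(n,{k:np.round(np.array(v),4).tolist() if not isinstance(v,str) else v for k,v in m.items()})
m=camera_model("wrist");print(m)
print(state(),env.grip_point_offset)
E
```

```text
pics
scene {'K': [[557.9008, 0.0, 319.9991], [0.0, 557.9008, 236.9287], [0.0, 0.0, 1.0]], 'xyz': [-516.3149, -622.4014, 990.8257], 'rotation': [0.9001, 0.0036, -1.0835]}
top {'K': [[477.1832, 0.0, 321.0113], [0.0, 477.1832, 238.5591], [0.0, 0.0, 1.0]], 'xyz': [303.7059, -86.6425, 1544.8889], 'rotation': [0.1236, 0.0194, -1.573]}
{'K': array([[413.38634624,   0.        , 318.2609757 ],
       [  0.        , 413.38634624, 236.954064  ],
       [  0.        ,   0.        ,   1.        ]]), 'xyz': array([ 302.71673857, -553.68584423,  385.43533936]), 'rotation': array([-2.79046992e-01, -3.25460112e-04, -1.19367101e+00])}
{'t': 0.1, 'joints': array([-1.29961047e+00,  4.91485214e-01,  1.55935652e+00, -1.25017354e-05,
        1.09171622e+00, -1.05608347e-01]), 'qvel': array([-0.00184901, -0.00159896, -0.00150129, -0.00141954, -0.00040144,
        0.00045917]), 'tau': array([ 4.06428793e-03, -6.13623977e+01, -2.58605272e+01,  6.94578071e-02,
        4.70231683e-02, -3.34045819e-05]), 'eef_pos': array([ 229.97314922, -581.12901758,  404.23985403]), 'tcp_rot': array([-3.14150193e+00,  9.61099491e-04, -1.19399631e+00]), 'ft_force': array([ 0.64091594,  0.02884362, -0.27135218]), 'moment': array([-0.04539321,  0.01379616,  0.01047653]), 'opening': 1.0009546963695284} 171.3
```

View pics/scene0.png

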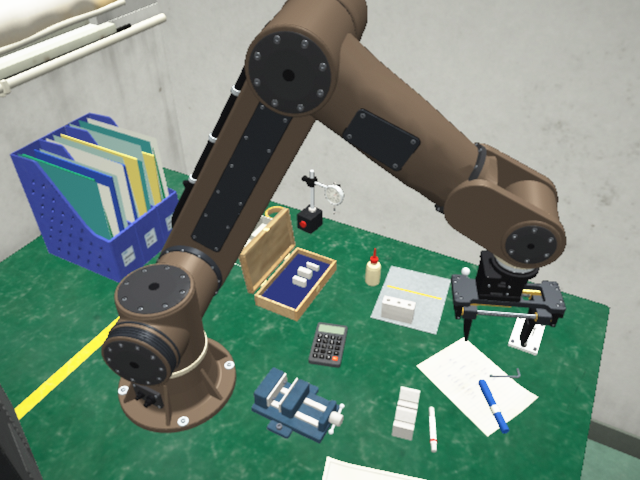

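View pics/top0.png

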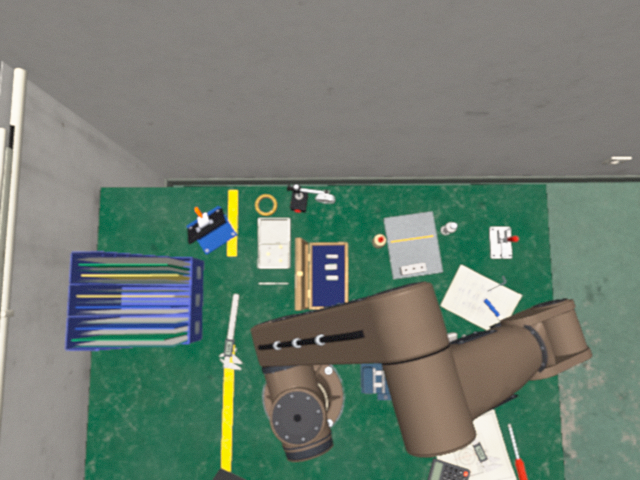

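```bash
cat > h.py <<'E'
import numpy as np,cv2
from scipy.spatial.transform import Rotation as R
from cell import *
def rot(e): return R.from_euler('xyz',e)
def ray(m,u,v):
    K=m["K"];d=np.array([(u-K[0][2])/K[0][0],-(v-K[1][2])/K[1][1],-1.]);return rot(m["rotation"]).apply(d)
def onz(m,u,v,z):
    d=ray(m,u,v);c=np.array(m["xyz"]);return c+d*(z-c[2])/d[2]
def proj(m,P):
    q=rot(m["rotation"]).inv().apply(np.atleast_2d(P)-np.array(m["xyz"]));K=m["K"]
    return np.c_[K[0][2]+K[0][0]*q[:,0]/-q[:,2],K[1][2]-K[1][1]*q[:,1]/-q[:,2]]
E
python3 - <<'E'
from h import *
m=camera_model("top"); im=cv2.imread("pics/top0.png")
for n,u,v in [("rest",212,230),("line L",390,241),("line R",434,235),("block",412,269),("bottle",379,240),("post",449,228),("tape",265,205),("dial",298,200)]:
    print(n,onz(m,u,v,0).round())
a=im[175:275,160:310];b=im[195:295,360:510]
cv2.imwrite("pics/crop0.png",np.vstack([cv2.resize(x,None,fx=5,fy=5,interpolation=cv2.INTER_CUBIC)[:300 if 0 else 500] for x in (a,)]))
cv2.imwrite("pics/crop1.png",cv2.resize(b,None,fx=5,fy=5,interpolation=cv2.INTER_CUBIC))
E
```

```text
rest [526. 301.   0.]
line L [ 487. -281.    0.]
line R [ 506. -424.    0.]
block [ 395. -350.    0.]
bottle [ 490. -246.    0.]
post [ 528. -474.    0.]
tape [608. 128.   0.]
dial [624.  19.   0.]
```

View pics/crop0.png

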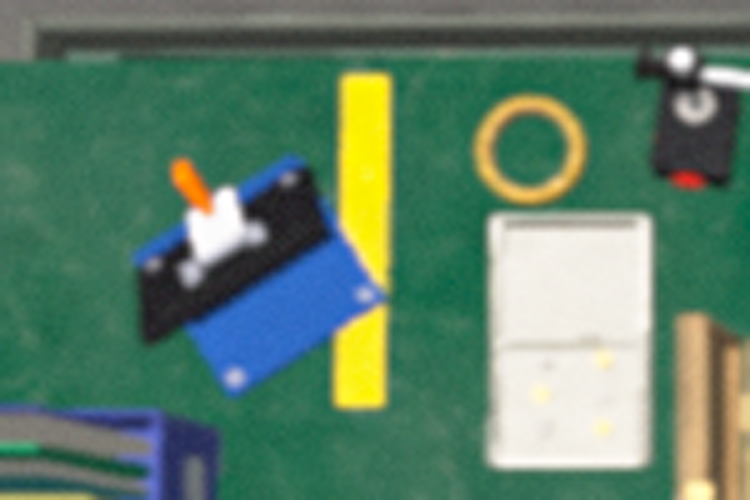

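```bash
python3 - <<'E'
from h import *
m=camera_model("top"); im=cv2.imread("pics/top0.png")
A=onz(m,160+234/5,175+396/5,8);B=onz(m,160+386/5,175+295/5,8)
y=A-B;print("len",np.linalg.norm(y)); psi=np.arctan2(-y[0],y[1]);ex=np.array([np.cos(psi),np.sin(psi),0]);
o=(A+B)/2+45*ex;o[2]=0;print("rest",o.round(),psi)
hs=cv2.cvtColor(im,cv2.COLOR_BGR2HSV)
M=cv2.inRange(hs,(18,80,120),(35,255,255));M[:,:386]=0;M[:,440:]=0;M[:225]=0;M[:250][250:]=0;M[250:]=0
p=np.argwhere(M)[:,::-1];W=np.array([onz(m,u,v,2) for u,v in p]);c=W.mean(0);e=np.linalg.eigh(np.cov(W[:,:2].T))[1][:,1];print(len(p),c,e,np.ptp((W-c)[:,:2]@e))
# tab guess
for u,v in[(180,165),(205,205)]:
    print(onz(m,160+u/5,175+v/5,70))
e0=-0.55
ey=np.array([-ex[1],ex[0],0]);mx=np.cos(.55)*ex+np.array([0,0,np.sin(.55)]);mz=-np.sin(.55)*ex+np.array([0,0,np.cos(.55)])
for x0 in(20,30,40,50):
    b=o+x0*ex+[0,0,30]
    P=[b+s*65*ey+z*mz+6*mx for s in(1,-1) for z in(0,130)]
    print(x0,((proj(m,P)-[160,175])*5).round().tolist())
E
```

```text
len 117.84100284396195
rest [515. 290.   0.] 0.5916261438839086
86 [ 494.47817782 -350.89575192    2.        ] [-0.13721899  0.99054073] 135.03087391977084
[586.01113914 336.06378583  70.        ]
[560.3220627  319.45994991  70.        ]
20 [[158.0, 308.0], [165.0, 378.0], [328.0, 195.0], [348.0, 256.0]]
30 [[150.0, 295.0], [156.0, 364.0], [319.0, 183.0], [339.0, 242.0]]
40 [[141.0, 282.0], [147.0, 350.0], [311.0, 170.0], [330.0, 229.0]]
50 [[133.0, 269.0], [138.0, 336.0], [303.0, 158.0], [321.0, 215.0]]
```

```bash
cat >> h.py <<'E'
def mfr(b,psi,lean):  # mirror frame: base pos, R columns x,y,z ; lean>0 top to -x
    return np.array(b,float),R.from_euler('z',psi)*R.from_euler('y',-lean)
def tool(zdir,xdir):
    z=np.array(zdir,float);z/=np.linalg.norm(z);x=np.array(xdir,float);x-=z*(x@z);x/=np.linalg.norm(x)
    return R.from_matrix(np.c_[x,np.cross(z,x),z])
def delta(gp,Rt,cur=None,off=171.3):
    "row to bring grasp point to gp with tool rot Rt"
    t=np.array(gp)-off*Rt.as_matrix()[:,2]
    if cur is None: s=state();cur=(s["eef_pos"],rot(s["tcp_rot"]))
    p,Rc=cur
    return np.r_[Rc.inv().apply(t-p)/10,np.degrees((Rc.inv()*Rt).as_rotvec())].round(2).tolist(),(t,Rt)
E
cat > geo.py <<'E'
from h import *
psi=0.59;ex=np.array([np.cos(psi),np.sin(psi),0]);base=np.array([515,290,30.])+43*ex
def tab(th,b=None,ps=None):
    b,M=mfr(base if b is None else b,psi if ps is None else ps,.55)
    c,s=np.cos(th),np.sin(th);v=np.array([10+26*c+61*s,0,86-61*c+26*s]);return b+M.apply(v),M
E
python3 - <<'E'
from geo import *
t,M=tab(.1);print(base,t)
Rt=tool([0,0,-1],-M.as_matrix()[:,1])
print(delta(t+[0,0,130],Rt))
E
```

```text
[550.7304492  313.92352399  30.        ] [568.33699619 325.71208692  75.71771602]
([-71.87, -64.83, 2.8, -0.01, 0.05, -12.22], (array([568.33699619, 325.71208692, 377.01771602]), Rotation.from_matrix(array([[ 0.55636102, -0.83094068,  0.        ],
                            [-0.83094068, -0.55636102,  0.        ],
                            [ 0.        , -0.        , -1.        ]]))))
```

Request:
{"op": "arm_command", "data": {
  "steps": [
    [-72,-65,-5,0,0,-12],
    [-72,-65,-5,0,0,-12],
    [-72,-65,-5,0,0,-12],
    [-72,-65,-5,0,0,-12],
    [-72,-65,-5,0,0,-12],
    [-72,-65,-5,0,0,-12],
    [-72,-65,-5,0,0,-12],
    [-72,-65,-5,0,0,-12],
    [-72,-65,-5,0,0,-12],
    [-72,-65,-5,0,0,-12],
    [-72,-65,-5,0,0,-12],
    [-72,-65,-5,0,0,-12]
  ]
}}

```text
t: 1.1
eef_pos: [404.8, -111.4, 430.6]
tcp_rot: [-3.142, -0.0, -0.985]
ft_force: [0.1, -0.4, 0.6]
opening: 1.003
```

```bash
python3 - <<'E'
from geo import *
t,M=tab(.1)
Rt=tool([0,0,-1],-M.as_matrix()[:,1])
print(state()["t"],state()["joints"],delta(t+[0,0,130],Rt)[0])
E
```

```text
1.1 [-4.26100299e-01  1.64440124e-01  1.99235686e+00 -8.52170281e-05
  9.84666306e-01  5.58836326e-01] [-27.38, -37.79, 5.36, -0.0, -0.01, -0.23]
```

Request:
{"op": "arm_command", "data": {
  "steps": [
    [-27,-37.5,0,0,0,0],
    [-27,-37.5,0,0,0,0],
    [-27,-37.5,0,0,0,0],
    [-27,-37.5,0,0,0,0],
    [-27,-37.5,0,0,0,0],
    [-27,-37.5,0,0,0,0],
    [-27,-37.5,0,0,0,0],
    [-27,-37.5,5,0,0,0],
    [-27,-37.5,5,0,0,0],
    [-27,-37.5,5,0,0,0],
    [-27,-37.5,5,0,0,0],
    [-27,-37.5,5,0,0,0]
  ]
}}

```text
t: 2.1
eef_pos: [568.4, 323.3, 377.6]
tcp_rot: [3.14, 0.001, -0.982]
ft_force: [0.3, 0.6, -0.3]
opening: 1.001
```

```bash
python3 - <<'E'
from geo import *
import pickle
m=camera_model("wrist");s=state();im=read_camera("wrist");cv2.imwrite("pics/w1.png",im[:,:,::-1]);pickle.dump((m,s),open("w1.pkl","wb"))
print(s["t"],s["eef_pos"],s["joints"],m["xyz"],m["rotation"])
E
```

```text
2.1 [568.36276406 323.31679699 377.62253957] [4.16185533e-01 5.58214790e-01 1.51307832e+00 6.00522842e-04
 1.07230208e+00 1.39795230e+00] [633.43707701 365.28442047 358.67441078] [-2.81306587e-01 -3.59473113e-04 -9.81718048e-01]
```

View pics/w1.png

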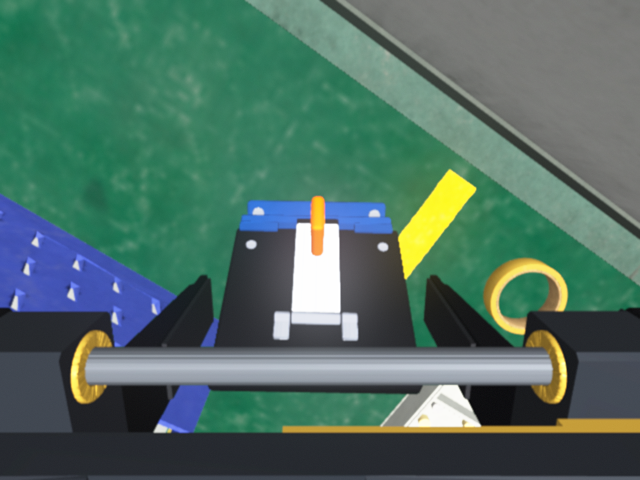

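```bash
python3 - <<'E'
from geo import *
import pickle
from scipy.optimize import least_squares
m,s=pickle.load(open("w1.pkl","rb"))
def model(p):
    x,y,ps,th=p;b,M=mfr([x,y,30],ps,.55)
    c,si=np.cos(th),np.sin(th);J=lambda a,yy,z:[10+a*c-z*si,yy,86+z*c+a*si]
    pts=[[6,65,0],[6,-65,0],J(3,16,-82),J(3,-16,-82),J(37,0,-76),J(37,0,-46),J(3,0,0)]
    return proj(m,b+M.apply(pts))
obs=np.array([[237,232],[403,232],[296,224],[339,224],[318,197],[318,255],[316,318]])
w=np.array([.5,.5,1,1,1,.3,1])[:,None]
r=least_squares(lambda p:((model(p)-obs)*w).ravel(),[551,314,.59,.1]);print(r.x,(model(r.x)-obs).round(1).tolist())
for th in(0,.1,.2):print(th,(model([*r.x[:3],th])).round().tolist())
t,M=tab(r.x[3],[r.x[0],r.x[1],30],r.x[2]);print(t)
E
```

```text
[5.54623821e+02 3.13238195e+02 5.78498298e-01 8.78208797e-02] [[0.9, -1.4], [-5.9, 0.2], [1.2, -0.9], [-0.9, -0.5], [-0.0, 2.5], [-0.3, -22.1], [0.8, 1.1]]
0 [[238.0, 231.0], [397.0, 232.0], [298.0, 229.0], [338.0, 229.0], [318.0, 203.0], [318.0, 233.0], [317.0, 319.0]]
0.1 [[238.0, 231.0], [397.0, 232.0], [297.0, 222.0], [338.0, 223.0], [318.0, 199.0], [318.0, 233.0], [317.0, 319.0]]
0.2 [[238.0, 231.0], [397.0, 232.0], [297.0, 216.0], [339.0, 217.0], [318.0, 196.0], [318.0, 234.0], [317.0, 320.0]]
[572.02647699 324.60255204  75.01847339]
```

```bash
sed -i 's/^psi=.*/psi=0.578;ex=np.array([np.cos(psi),np.sin(psi),0]);base=np.array([554.6,313.2,30.])/' geo.py; python3 - <<'E'
from geo import *
t,M=tab(.088);Rt=tool([0,0,-1],-M.as_matrix()[:,1]);yv=M.as_matrix()[:,1]
r,cur=delta(t,Rt);print(r)
for th in np.linspace(.088,.76,8):
    p,_=tab(th);Rn=R.from_rotvec(-yv*(th-.088))*Rt
    print(round(th,2),delta(p,Rn,cur)[0])
E
```

```text
[0.07, -0.44, 13.13, 0.15, 0.05, 0.64]
0.09 [0.0, 0.0, 0.0, 0.0, 0.0, 0.0]
0.18 [0.0, 1.35, -0.48, 5.5, 0.0, 0.0]
0.28 [0.0, 2.73, -0.84, 11.0, 0.0, 0.0]
0.38 [0.0, 4.15, -1.06, 16.5, 0.0, -0.0]
0.47 [0.0, 5.58, -1.14, 22.0, 0.0, 0.0]
0.57 [0.0, 7.01, -1.09, 27.5, 0.0, -0.0]
0.66 [0.0, 8.43, -0.89, 33.0, 0.0, 0.0]
0.76 [-0.0, 9.82, -0.57, 38.5, 0.0, 0.0]
```

Request:
{"op": "arm_command", "data": {
  "steps": [
    [0.2,-0.4,4,0,0,0],
    [0.2,-0.4,8,0,0,0],
    [0.2,-0.4,11,0,0,0],
    [0.2,-0.4,12.5,0,0,0],
    [0.2,-0.4,13.1,0,0,0],
    [0.2,-0.4,13.1,0,0,0]
  ],
  "jaw": 5
}}

```text
t: 2.65
eef_pos: [572.1, 318.7, 248.5]
tcp_rot: [3.139, 0.0, -0.985]
ft_force: [0.2, 0.1, 0.9]
opening: 0.64
```

Request:
{"op": "arm_command", "data": {
  "steps": [
    [0,0,0,0,0,0],
    [0,0,0,0,0,0]
  ]
}}

```text
t: 2.82
eef_pos: [572.5, 319.4, 251.1]
tcp_rot: [-3.139, -0.001, -0.985]
ft_force: [-0.4, 0.5, 0.2]
opening: 0.535
```

```bash
python3 - <<'E'
from geo import *
t,M=tab(.088);Rt=tool([0,0,-1],-M.as_matrix()[:,1]);print(state()["eef_pos"],delta(t,Rt)[0],state()["opening"])
E
```

```text
[572.48635976 319.36817941 251.14925729] [-0.46, -0.25, 0.48, -0.13, -0.03, 0.46] 0.5353716408526992
```

Request:
{"op": "arm_command", "data": {
  "steps": [
    [-0.45,-0.25,0.45,0,0,0.4],
    [-0.45,-0.25,0.45,0,0,0.4],
    [-0.45,-0.25,0.45,0,0,0.4],
    [-0.45,-0.25,0.45,0,0,0.4]
  ]
}}

```text
t: 3.15
eef_pos: [571.7, 324.8, 245.2]
tcp_rot: [-3.141, -0.0, -0.991]
ft_force: [-0.8, 0.5, -0.3]
opening: 0.527
```

```bash
python3 - <<'E'
from geo import *
t,M=tab(.088);Rt=tool([0,0,-1],-M.as_matrix()[:,1]);print(state()["eef_pos"],delta(t,Rt)[0],state()["opening"])
im=read_camera("wrist");cv2.imwrite("pics/w2.png",im[:,:,::-1]);print(state()["eef_pos"],state()["t"],delta(t,Rt)[0])
E
```

```text
[571.73843667 324.82648016 245.24356145] [0.04, -0.01, -0.11, -0.02, -0.01, 0.09] 0.5274768302090601
[571.74352127 324.76968366 245.17353129] 3.2 [0.03, -0.01, -0.12, -0.02, -0.01, 0.09]
```

View pics/w2.png

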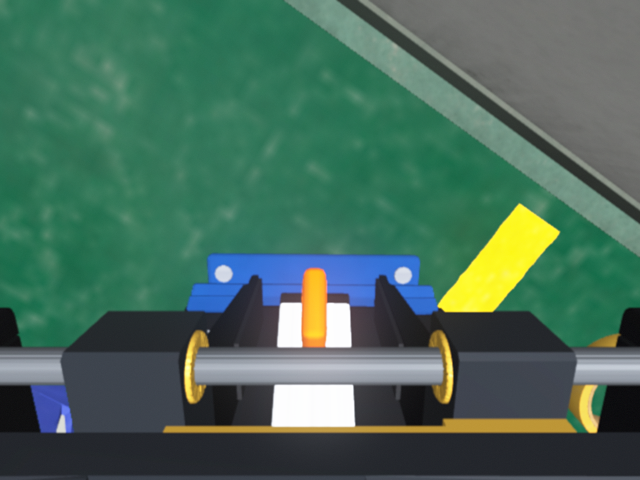

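Request:
{"op": "arm_command", "data": {
  "steps": [
    [0,0,0,0,0,0],
    [0,0,0,0,0,0],
    [0,0,0,0,0,0],
    [0,0,0,0,0,0],
    [0,0,0,0,0,0],
    [0,0,0,0,0,0],
    [0,0,0,0,0,0],
    [0,0,0,0,0,0]
  ],
  "jaw": 0
}}

```text
t: 3.87
eef_pos: [571.7, 324.8, 244.9]
tcp_rot: [3.142, 0.0, -0.991]
ft_force: [-1.8, 2.9, 0.2]
opening: 0.304
```

Request:
{"op": "arm_command", "data": {
  "steps": [
    [0,0,0,0,0,0],
    [0,0,0,0,0,0],
    [0,0,0,0,0,0],
    [0,0,0,0,0,0],
    [0,0,0,0,0,0],
    [0,0,0,0,0,0],
    [0,0,0,0,0,0],
    [0,0,0,0,0,0]
  ]
}}

```text
t: 4.53
eef_pos: [571.8, 324.7, 244.9]
tcp_rot: [3.142, -0.0, -0.992]
ft_force: [-2.4, 3.8, 0.1]
opening: 0.305
```

```bash
python3 - <<'E'
from geo import *
im=read_camera("wrist");cv2.imwrite("pics/w3.png",cv2.resize(im[230:400,160:480,::-1],None,fx=2.4,fy=2.4,interpolation=cv2.INTER_CUBIC))
E
```

```text
(no output)
```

View pics/w3.png

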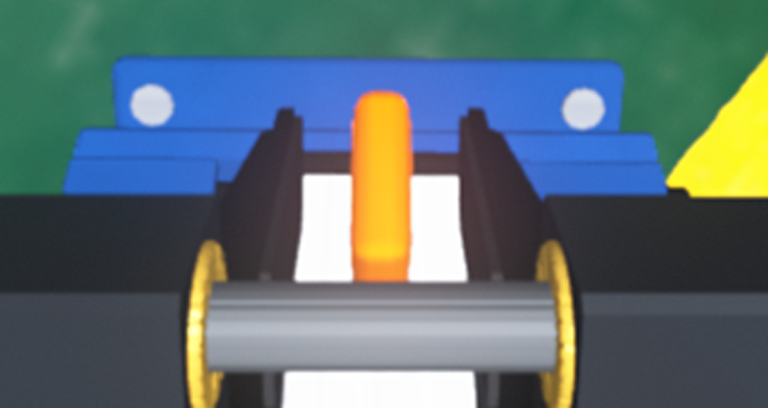

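Request:
{"op": "arm_command", "data": {
  "steps": [
    [0,0,0,0,0,0],
    [0,0,0,0,0,0],
    [0,-0.6,-0.6,0,0,0],
    [0,-0.6,-0.6,0,0,0],
    [0,-0.6,-0.6,0,0,0],
    [0,-0.6,-0.6,0,0,0]
  ],
  "jaw": 4
}}

```text
t: 5.08
eef_pos: [576.9, 327.9, 251.0]
tcp_rot: [-3.141, -0.0, -0.992]
ft_force: [-0.2, 0.0, 0.4]
opening: 0.42
```

Request:
{"op": "arm_command", "data": {
  "steps": [
    [0,0,0,0,0,0],
    [0,0,0,0,0,0],
    [0,0,0,0,0,0],
    [0,0,0,0,0,0],
    [0,0,0,0,0,0],
    [0,0,0,0,0,0],
    [0,0,0,0,0,0],
    [0,0,0,0,0,0],
    [0,0,0,0,0,0],
    [0,0,0,0,0,0],
    [0,0,0,0,0,0],
    [0,0,0,0,0,0]
  ],
  "jaw": 0
}}

```text
t: 6.08
eef_pos: [576.8, 328.0, 250.9]
tcp_rot: [3.142, -0.0, -0.992]
ft_force: [-1.2, 0.1, -0.1]
opening: 0.093
```

```bash
python3 - <<'E'
from geo import *
b,M=mfr(base,psi,.55);h=b+M.apply([10,0,86]);yv=M.as_matrix()[:,1]
s=state();p=s["eef_pos"];Rc=rot(s["tcp_rot"]);print(p,s["t"],s["opening"],s["ft_force"])
for a in np.linspace(.1,.75,8):
    Q=R.from_rotvec(-yv*a);q=h+Q.apply(p-h);print(round(a,2),np.r_[Rc.inv().apply(q-p)/10,np.degrees((Rc.inv()*Q*Rc).as_rotvec())].round(2).tolist())
E
```

```text
[576.78680418 327.9698518  250.90518314] 6.0833 0.09261645619586095 [-1.1630068   0.11155092 -0.10015102]
0.1 [-0.0, 1.45, -0.56, 5.73, 0.01, 0.0]
0.19 [-0.0, 2.85, -0.94, 11.05, 0.01, 0.0]
0.29 [-0.01, 4.27, -1.2, 16.37, 0.02, 0.0]
0.38 [-0.01, 5.71, -1.32, 21.69, 0.03, 0.0]
0.47 [-0.01, 7.15, -1.31, 27.01, 0.03, 0.0]
0.56 [-0.01, 8.59, -1.17, 32.33, 0.04, 0.0]
0.66 [-0.01, 10.01, -0.89, 37.65, 0.04, 0.0]
0.75 [-0.01, 11.4, -0.48, 42.97, 0.05, 0.0]
```

Request:
{"op": "arm_command", "data": {
  "steps": [
    [0,0.7,-0.3,2.9,0,0],
    [0,1.45,-0.56,5.7,0,0],
    [0,2.15,-0.77,8.4,0,0],
    [0,2.85,-0.94,11.05,0,0],
    [0,3.56,-1.08,13.7,0,0],
    [0,4.27,-1.2,16.4,0,0],
    [0,5.0,-1.27,19.0,0,0],
    [0,5.71,-1.32,21.7,0,0],
    [0,6.43,-1.33,24.35,0,0],
    [0,7.15,-1.31,27,0,0],
    [0,7.87,-1.25,29.7,0,0],
    [0,8.3,-1.2,31.3,0,0]
  ]
}}

```text
t: 7.08
eef_pos: [507.9, 282.6, 263.2]
tcp_rot: [-2.594, -0.002, -0.993]
ft_force: [8.2, 8.5, -5.0]
opening: 0.091
```

```bash
python3 - <<'E'
from geo import *
import pickle
m=camera_model("wrist");im=read_camera("wrist");cv2.imwrite("pics/w4.png",im[:,:,::-1]);pickle.dump(m,open("w4.pkl","wb"))
b,M=mfr(base,psi,.55);h=b+M.apply([10,0,86]);yv=M.as_matrix()[:,1]
s=state();p=s["eef_pos"];Rc=rot(s["tcp_rot"]);print(p,s["t"],s["opening"],s["ft_force"],s["moment"])
def model(p):
    x,y,ps,th=p;b,M=mfr([x,y,30],ps,.55)
    c,si=np.cos(th),np.sin(th);J=lambda a,yy,z:[10+a*c-z*si,yy,86+z*c+a*si]
    return proj(m,b+M.apply([[6,65,0],[6,-65,0],J(3,16,-82),J(3,-16,-82),J(37,0,-76),J(37,0,-46),J(3,0,0)]))
for th in(.5,.6,.7):print(th,model([554.6,313.2,.578,th]).round().tolist())
for a in (.03,.06,.1):
    Q=R.from_rotvec(-yv*a);q=h+Q.apply(p-h);print(round(a,2),np.r_[Rc.inv().apply(q-p)/10,np.degrees((Rc.inv()*Q*Rc).as_rotvec())].round(2).tolist())
E
```

```text
[507.63369378 282.45879352 263.19843762] 7.1333 0.0920285972186151 [ 8.53536409  3.20078926 -2.6969653 ] [ 0.34426611 -0.86174853 -0.34672456]
0.5 [[203.0, 378.0], [426.0, 378.0], [283.0, 319.0], [345.0, 320.0], [314.0, 288.0], [314.0, 347.0], [313.0, 504.0]]
0.6 [[203.0, 378.0], [426.0, 378.0], [282.0, 311.0], [346.0, 311.0], [314.0, 284.0], [313.0, 351.0], [313.0, 505.0]]
0.7 [[203.0, 378.0], [426.0, 378.0], [281.0, 304.0], [347.0, 304.0], [314.0, 283.0], [313.0, 356.0], [313.0, 506.0]]
0.03 [-0.0, 0.43, -0.19, 1.72, 0.0, 0.0]
0.06 [-0.0, 0.86, -0.36, 3.44, 0.0, 0.0]
0.1 [-0.0, 1.45, -0.57, 5.73, 0.0, 0.0]
```

View pics/w4.png

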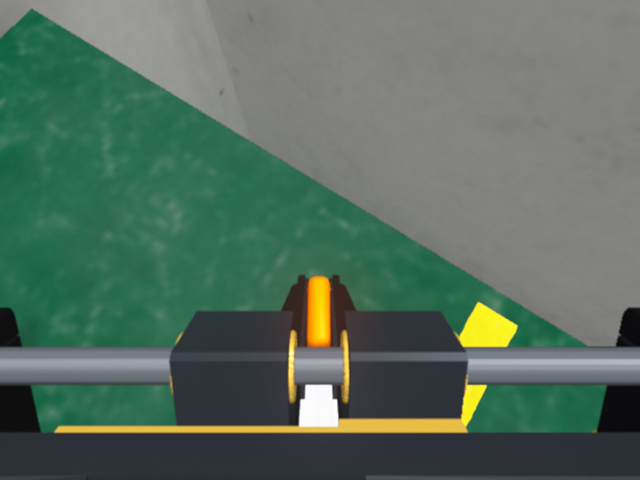

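Request:
{"op": "arm_command", "data": {
  "steps": [
    [0,0.2,-0.1,0.9,0,0],
    [0,0.43,-0.19,1.7,0,0],
    [0,0.65,-0.28,2.6,0,0],
    [0,0.86,-0.36,3.4,0,0],
    [0,0.86,-0.36,3.4,0,0]
  ]
}}

```text
t: 7.55
eef_pos: [500.6, 277.7, 261.9]
tcp_rot: [-2.536, -0.0, -0.992]
ft_force: [6.0, 3.0, -2.4]
opening: 0.093
```

Request:
{"op": "arm_command", "data": {
  "steps": [
    [0,0.25,-0.1,1,0,0],
    [0,0.5,-0.2,2,0,0],
    [0,0.5,-0.2,2,0,0],
    [0,0.5,-0.2,2,0,0]
  ]
}}

```text
t: 7.88
eef_pos: [496.3, 274.9, 260.8]
tcp_rot: [-2.501, 0.0, -0.992]
ft_force: [7.0, 3.2, -3.3]
opening: 0.092
```

Request:
{"op": "arm_command", "data": {
  "steps": [
    [0,0.25,-0.1,1,0,0],
    [0,0.5,-0.2,2,0,0],
    [0,0.75,-0.3,3,0,0],
    [0,0.75,-0.3,3,0,0]
  ]
}}

```text
t: 8.22
eef_pos: [489.8, 270.7, 257.2]
tcp_rot: [-2.451, 0.0, -0.992]
ft_force: [14.9, 7.5, -17.5]
opening: 0.089
```

```bash
python3 - <<'E'
from geo import *
s=state();print(s["ft_force"],s["moment"])
im=read_camera("top");cv2.imwrite("pics/t2.png",cv2.resize(im[170:290,150:310,::-1],None,fx=5,fy=5,interpolation=cv2.INTER_CUBIC))
E
```

```text
[ 14.90927048   7.52214831 -17.49469876] [-0.27135086  0.02652057 -0.5407977 ]
```

Request:
{"op": "arm_command", "data": {
  "steps": [
    [0,-0.3,0.1,-1.5,0,0],
    [0,-0.3,0.1,-1.5,0,0],
    [0,-0.3,0.1,-1.5,0,0],
    [0,-0.3,0.1,-1.5,0,0],
    [0,-0.3,-1,-1.5,0,0],
    [0,-0.5,-4,-1.5,0,0],
    [0,-0.7,-8,-1.5,0,0],
    [0,-0.7,-12,-1.5,0,0],
    [0,-0.7,-14,-1.5,0,0],
    [0,-0.7,-14,-1.5,0,0]
  ],
  "jaw": 3
}}

```text
t: 9.1
eef_pos: [431.0, 232.9, 354.0]
tcp_rot: [-2.474, 0.004, -0.988]
ft_force: [-0.2, -0.6, 0.0]
opening: 0.313
```

```bash
python3 - <<'E'
from geo import *
import pickle
m=camera_model("wrist");s=state();im=read_camera("wrist");cv2.imwrite("pics/w5.png",im[:,:,::-1]);pickle.dump(m,open("w5.pkl","wb"))
print(s["eef_pos"],s["joints"],s["opening"],s["ft_force"])
def model(p):
    x,y,ps,th=p;b,M=mfr([x,y,30],ps,.55)
    c,si=np.cos(th),np.sin(th);J=lambda a,yy,z:[10+a*c-z*si,yy,86+z*c+a*si]
    return proj(m,b+M.apply([[6,65,0],[6,-65,0],J(3,16,-82),J(3,-16,-82),J(37,0,-76),J(37,0,-46),J(3,0,0)]))
for th in(.5,.6,.7):print(th,model([554.6,313.2,.578,th]).round().tolist())
E
```

```text
[431.01860118 232.85119447 353.99173275] [0.33406797 0.330666   2.07467615 1.07800473 0.17795974 0.30475282] 0.3125352216953309 [-0.17997455 -0.58284091  0.03778602]
0.5 [[244.0, 307.0], [394.0, 307.0], [300.0, 259.0], [339.0, 259.0], [319.0, 230.0], [319.0, 256.0], [319.0, 341.0]]
0.6 [[244.0, 307.0], [394.0, 307.0], [299.0, 252.0], [339.0, 252.0], [319.0, 225.0], [319.0, 255.0], [319.0, 341.0]]
0.7 [[244.0, 307.0], [394.0, 307.0], [299.0, 245.0], [340.0, 245.0], [319.0, 221.0], [319.0, 254.0], [319.0, 342.0]]
```

View pics/w5.png

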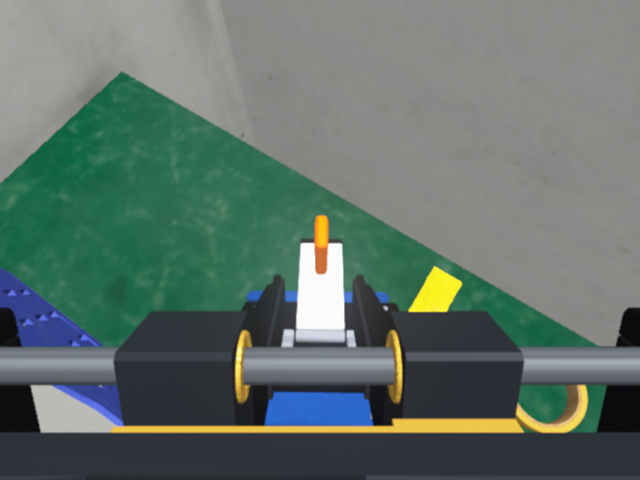

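```bash
python3 - <<'E'
from geo import *
b,M=mfr(base,psi,.55);mm=M.as_matrix()
Rt=tool(-mm[:,2],mm[:,0])
r,c=delta(b+M.apply([0,0,230]),Rt);print(r,c[0],Rt.as_euler('xyz'))
print(delta(b+M.apply([0,0,118.7]),Rt,c)[0])
E
```

```text
[0.0, 3.8, -4.95, -5.6, -5.09, -89.69] [378.91874153 198.60070927 372.1180907 ] [ 3.14159265 -0.55        0.578     ]
[-0.0, -0.0, 11.13, 0.0, 0.0, 0.0]
```

```bash
cat >> geo.py <<'E'
AL,OFF,DEP=.28,-12,119.5
def grasp(b,M,up=0):
    mm=M.as_matrix();zt=-np.cos(AL)*mm[:,2]+np.sin(AL)*mm[:,1]
    return b+M.apply([0,OFF,DEP])-up*zt, tool(zt,mm[:,0])
E
python3 - <<'E'
from geo import *
b,M=mfr(base,psi,.55)
g,Rt=grasp(b,M,110);r,c=delta(g,Rt);print(r,c[0])
g,Rt=grasp(b,M);r,c=delta(g,Rt,c);print(r,c[0],"cam",c[0]+Rt.apply([0,-78,19]))
E
```

```text
[8.98, 3.96, -3.87, 7.02, -17.56, -88.13] [432.9623715  126.71054601 362.35233261]
[0.0, 0.0, 11.0, 0.0, 0.0, 0.0] [462.63424563 182.36090288 272.22676651] cam [417.36704809 248.60278291 275.03642072]
```

Request:
{"op": "arm_command", "data": {
  "steps": [
    [3,2,-8,0,0,-7],
    [6,3,-8,0,-3,-14],
    [9,4,-8,3,-8,-40],
    [9,4,-8,7,-17.5,-88],
    [9,4,-8,7,-17.5,-88],
    [9,4,-8,7,-17.5,-88],
    [9,4,-8,7,-17.5,-88],
    [9,4,-8,7,-17.5,-88],
    [9,4,-8,7,-17.5,-88],
    [9,4,-8,7,-17.5,-88],
    [9,4,-8,7,-17.5,-88],
    [9,4,-8,7,-17.5,-88]
  ],
  "jaw": 6
}}

```text
t: 10.15
eef_pos: [413.9, 113.6, 391.2]
tcp_rot: [-2.782, -0.533, 0.403]
ft_force: [-0.8, -0.2, -0.6]
opening: 0.632
```

```bash
python3 - <<'E'
from geo import *
b,M=mfr(base,psi,.55)
g,Rt=grasp(b,M,110);print(delta(g,Rt)[0],state()["joints"],state()["t"])
E
```

```text
[0.49, 0.85, 3.56, 0.65, -1.79, -8.46] [ 0.01547171  0.2085182   2.11978101  0.93321115  0.67985874 -1.19617963] 10.15
```

Request:
{"op": "arm_command", "data": {
  "steps": [
    [0.4,0.8,3.5,0.7,-1.8,-7],
    [0.4,0.8,3.5,0.7,-1.8,-8.5],
    [0.4,0.8,3.5,0.7,-1.8,-8.5],
    [0.4,0.8,3.5,0.7,-1.8,-8.5],
    [0.4,0.8,3.5,0.7,-1.8,-8.5]
  ]
}}

```text
t: 10.57
eef_pos: [431.5, 126.1, 362.9]
tcp_rot: [-2.858, -0.547, 0.57]
ft_force: [-0.0, -0.8, -0.3]
opening: 0.634
```

```bash
python3 - <<'E'
from geo import *
b,M=mfr(base,psi,.55)
g,Rt=grasp(b,M,0);print(delta(g,Rt)[0],state()["joints"],state()["t"])
im=read_camera("wrist");cv2.imwrite("pics/w6.png",im[:,:,::-1])
m=camera_model("wrist")
print(proj(m,b+M.apply([[x,y,130] for x in(-6,6) for y in(65,0,-65)])).round().tolist())
E
```

```text
[0.12, 0.05, 11.11, 0.07, 0.06, -0.44] [ 0.04608451  0.28372961  2.10777429  0.958936    0.6441753  -1.36315704] 10.5667
[[310.0, 118.0], [310.0, 220.0], [311.0, 322.0], [328.0, 118.0], [329.0, 220.0], [330.0, 321.0]]
```

View pics/w6.png

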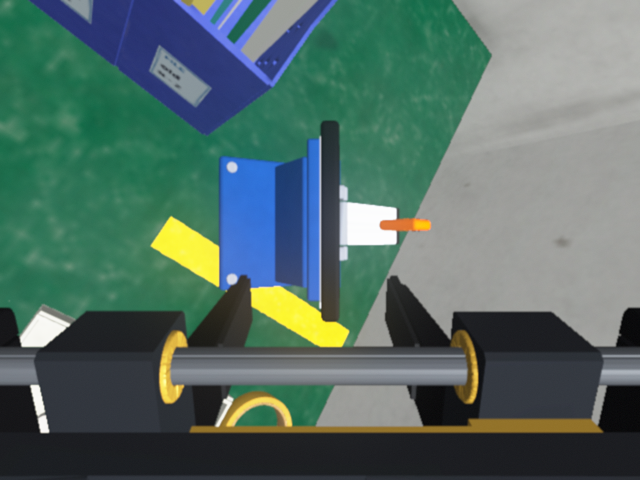

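Request:
{"op": "arm_command", "data": {
  "steps": [
    [0.7,0,3,0,0,-0.4],
    [0.8,0,6,0,0,-0.4],
    [0.8,0,9,0,0,-0.4],
    [0.8,0,11,0,0,-0.4],
    [0.8,0,11.4,0,0,-0.4],
    [0.8,0,11.4,0,0,-0.4],
    [0.8,0,11.4,0,0,-0.4]
  ]
}}

```text
t: 11.2
eef_pos: [467.9, 186.9, 273.8]
tcp_rot: [-2.864, -0.548, 0.579]
ft_force: [-1.0, 0.1, -0.0]
opening: 0.631
```

```bash
python3 - <<'E'
from geo import *
b,M=mfr(base,psi,.55)
g,Rt=grasp(b,M,0);print(delta(g,Rt)[0],state()["ft_force"])
im=read_camera("wrist");cv2.imwrite("pics/w7.png",im[:,:,::-1])
E
```

```text
[-0.67, 0.03, -0.24, 0.08, 0.13, 0.01] [-0.96271074  0.11839575 -0.00440863]
```

View pics/w7.png

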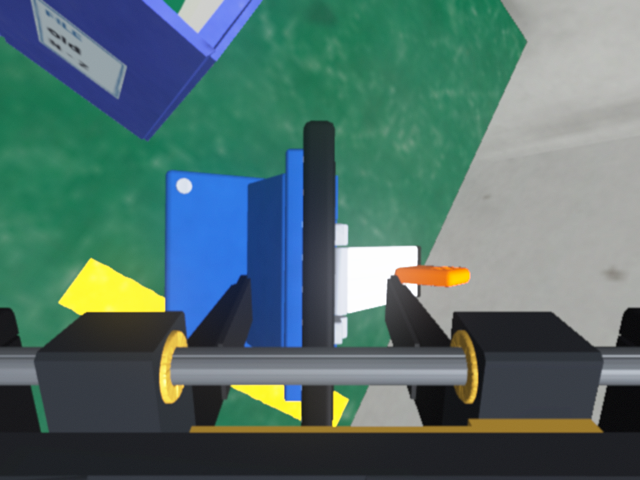

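Request:
{"op": "arm_command", "data": {
  "steps": [
    [0,0,0,0,0,0],
    [0,0,0,0,0,0],
    [0,0,0,0,0,0],
    [0,0,0,0,0,0],
    [0,0,0,0,0,0],
    [0,0,0,0,0,0],
    [0,0,0,0,0,0],
    [0,0,0,0,0,0],
    [0,0,0,0,0,0],
    [0,0,0,0,0,0],
    [0,0,0,0,0,0],
    [0,0,0,0,0,0]
  ],
  "jaw": 0
}}

```text
t: 12.25
eef_pos: [468.1, 187.3, 273.0]
tcp_rot: [-2.863, -0.547, 0.579]
ft_force: [2.6, 2.9, -0.3]
opening: 0.126
```

Request:
{"op": "arm_command", "data": {
  "steps": [
    [0,-0.14,-0.5,0,0,0],
    [0,-0.28,-1.0,0,0,0],
    [0,-0.42,-1.5,0,0,0],
    [0,-0.57,-2.0,0,0,0],
    [0,-0.71,-2.5,0,0,0],
    [0,-1.0,-3.5,0,0,0],
    [0,-1.3,-4.5,0,0,0],
    [0,-1.7,-6,0,0,0],
    [0,-2.1,-7.5,0,0,0],
    [0,-2.5,-8.8,0,0,0],
    [0,-2.8,-9.6,0,0,0],
    [0,-2.8,-9.6,0,0,0]
  ]
}}

```text
t: 13.25
eef_pos: [423.3, 158.9, 359.0]
tcp_rot: [-2.864, -0.547, 0.58]
ft_force: [0.7, 0.1, -5.3]
opening: 0.125
```

```bash
cat >> geo.py <<'E'
ML=np.array([494.5,-350.9,2.]);MP=.1374
def place(z,lean=-.35,ml=None,mp=None,dx=0):
    ml=ML if ml is None else ml;mp=MP if mp is None else mp
    return mfr([ml[0]+dx*np.cos(mp),ml[1]+dx*np.sin(mp),z],mp,lean)
E
python3 - <<'E'
from geo import *
s=state();c=(s["eef_pos"],rot(s["tcp_rot"]))
print(s["joints"])
b,M=mfr([490,200,215],.5,.1);g,Rt=grasp(b,M);print(delta(g,Rt,c))
b,M=mfr([490,0,225],.3,-.15);g,Rt=grasp(b,M);print(delta(g,Rt,c))
b,M=place(215);g,Rt=grasp(b,M);print(delta(g,Rt,c))
E
```

```text
[ 0.12728303  0.29030708  2.11191627  0.98334168  0.59270634 -1.33022568]
([11.08, 3.09, -10.74, -1.31, -23.4, 11.27], (array([493.55586772, 134.32532584, 497.70933608]), Rotation.from_matrix(array([[ 0.8731983 ,  0.48496661, -0.0482919 ],
                            [ 0.47703041, -0.83017837,  0.2885236 ],
                            [ 0.09983342, -0.27497502, -0.95625416]]))))
([7.04, 19.39, -18.93, -3.07, -33.72, 26.35], (array([548.0993656 , -44.14170981, 505.93833647]), Rotation.from_matrix(array([[ 0.94460909,  0.24455775, -0.21887251],
                            [ 0.29220183, -0.93033574,  0.22157052],
                            [-0.14943813, -0.27325247, -0.95026382]]))))
([-7.05, 48.83, -33.31, -2.43, -41.4, 39.0], (array([ 599.13658361, -396.33606415,  481.90283844]), Rotation.from_matrix(array([[ 0.93051956,  0.03776526, -0.36428991],
                            [ 0.12866408, -0.96497727,  0.22861414],
                            [-0.34289781, -0.25960096, -0.90278925]]))))
```

Request:
{"op": "arm_command", "data": {
  "steps": [
    [2.5,0.8,-3.5,-0.3,-6,3],
    [5.5,1.5,-6,-0.6,-12,6],
    [8.3,2.3,-8.5,-1,-18,9],
    [11,3.1,-10.7,-1.3,-23.4,11.3],
    [10.2,6.5,-12.5,-1.7,-25.5,14],
    [9.3,10,-14,-2,-28,17.5],
    [8.4,13.5,-16,-2.5,-30,21],
    [7.7,16.5,-17.5,-2.8,-32,24],
    [7,19.4,-19,-3,-33.7,26.4],
    [5,22.6,-20.5,-3,-34.7,28],
    [3.6,25.6,-22,-3,-35.6,29.3],
    [2.2,28.6,-23.5,-3,-36.5,30.6]
  ]
}}

```text
t: 14.25
eef_pos: [561.9, -158.6, 494.1]
tcp_rot: [-2.858, 0.222, 0.246]
ft_force: [0.7, 1.0, -4.3]
opening: 0.128
```

```bash
python3 - <<'E'
from geo import *
s=state();print(s["joints"],s["opening"],s["ft_force"],s["t"],s["eef_pos"])
b,M=place(215);g,Rt=grasp(b,M);print(delta(g,Rt)[0])
E
```

```text
[-0.40171202  0.40015315  1.48085017  0.09583439  1.60638499 -0.62890354] 0.1277251742569722 [ 0.71360004  1.03552    -4.27698246] 14.25 [ 561.93405551 -158.62155136  494.07172644]
[-1.85, 23.47, -5.11, 1.54, -5.37, 7.76]
```

Request:
{"op": "arm_command", "data": {
  "steps": [
    [-0.5,4,-1,0.2,-1,1.3],
    [-0.7,8,-2,0.5,-2,2.6],
    [-1,12,-3,1,-3,4],
    [-1.4,16,-4,1.2,-4,5.2],
    [-1.7,20,-4.6,1.5,-5,6.5],
    [-1.9,23.4,-5.1,1.5,-5.4,7.8],
    [-1.9,23.4,-5.1,1.5,-5.4,7.8],
    [-1.9,23.4,-5.1,1.5,-5.4,7.8],
    [-1.9,23.4,-5.1,1.5,-5.4,7.8],
    [-1.9,23.4,-5.1,1.5,-5.4,7.8]
  ]
}}

```text
t: 15.08
eef_pos: [598.6, -392.8, 484.0]
tcp_rot: [-2.864, 0.348, 0.138]
ft_force: [-1.1, -0.5, -4.1]
opening: 0.125
```

```bash
python3 - <<'E'
from geo import *
import pickle
s=state();print(s["joints"],s["ft_force"],s["t"],s["eef_pos"])
b,M=place(215);g,Rt=grasp(b,M);print(delta(g,Rt)[0])
m=camera_model("wrist");im=read_camera("wrist");cv2.imwrite("pics/w8.png",im[:,:,::-1]);pickle.dump((m,s),open("w8.pkl","wb"))
x=np.array([np.cos(MP),np.sin(MP),0]);y=np.array([-x[1],x[0],0])
print("line ends",proj(m,[ML+70*y,ML,ML-70*y]).round().tolist())
E
```

```text
[-0.66760502  0.63843392  1.09744953 -0.04843789  1.84515476 -0.75917847] [-1.06220314 -0.45283835 -4.09673216] 15.0833 [ 598.56339736 -392.82198899  483.95481523]
[0.08, 0.39, 0.09, 0.13, -0.09, 0.06]
line ends [[380.0, 196.0], [380.0, 256.0], [380.0, 315.0]]
```

View pics/w8.png

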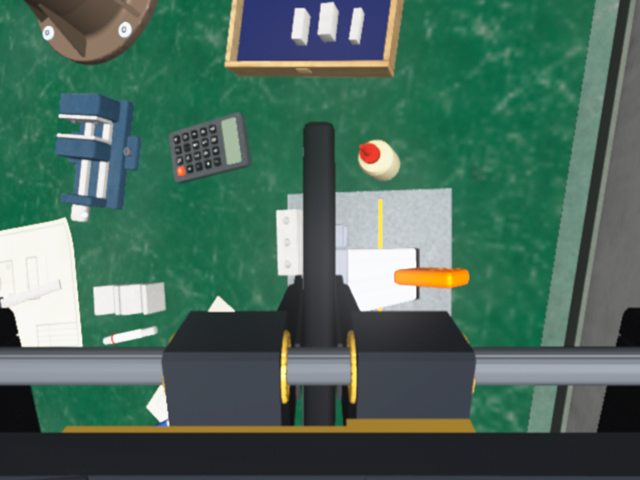

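```bash
python3 - <<'E'
import geo
from geo import *
import pickle
m,s=pickle.load(open("w8.pkl","rb"));Rt=rot(s["tcp_rot"]);gp=s["eef_pos"]+Rt.apply([0,0,171.3])
# mirror axes from tool
for dep in(114,119.5,125,130):
  b,M=place(215);g,Rn=grasp(b,M);rel=Rn.inv()*M;Mm=Rt*rel
  bb=gp-Mm.apply([0,OFF,dep])
  print(dep,bb.round(1),proj(m,bb+Mm.apply([[6,65,130],[-6,65,130],[6,28,98],[6,-28,98]])).round().tolist())
E
```

```text
114 [ 496.3 -347.7  221.9] [[335.0, 114.0], [302.0, 114.0], [332.0, 218.0], [332.0, 344.0]]
119.5 [ 494.4 -348.   216.8] [[334.0, 118.0], [303.0, 118.0], [332.0, 219.0], [332.0, 341.0]]
125 [ 492.5 -348.2  211.6] [[334.0, 122.0], [303.0, 122.0], [331.0, 219.0], [331.0, 338.0]]
130 [ 490.8 -348.5  206.9] [[333.0, 125.0], [304.0, 125.0], [331.0, 220.0], [331.0, 335.0]]
```

```bash
sed -i 's/^AL,OFF.*/AL,OFF,DEP=.28,-12,125/' geo.py; python3 - <<'E'
from geo import *
for z in(100,40,14,8,4,0):
    b,M=place(z);g,Rt=grasp(b,M);print(z,delta(g,Rt)[0])
E
```

```text
100 [4.02, 3.23, 9.99, 0.16, -0.1, 0.06]
40 [6.06, 4.78, 15.41, 0.16, -0.1, 0.06]
14 [6.95, 5.45, 17.76, 0.16, -0.1, 0.06]
8 [7.15, 5.6, 18.3, 0.16, -0.1, 0.06]
4 [7.29, 5.71, 18.67, 0.16, -0.1, 0.06]
0 [7.43, 5.81, 19.03, 0.16, -0.1, 0.06]
```

Request:
{"op": "arm_command", "data": {
  "steps": [
    [1.2,1.2,3,0,0,0],
    [2.4,2,6,0,0,0],
    [3.6,2.9,9,0.1,0,0],
    [4.7,3.8,12,0.1,-0.1,0],
    [5.7,4.5,14.5,0.1,-0.1,0],
    [6.3,5,16,0.1,-0.1,0],
    [6.7,5.25,17,0.1,-0.1,0],
    [6.95,5.45,17.8,0.1,-0.1,0],
    [6.95,5.45,17.8,0.1,-0.1,0],
    [6.95,5.45,17.8,0.1,-0.1,0]
  ]
}}

```text
t: 15.97
eef_pos: [600.7, -397.0, 286.6]
tcp_rot: [-2.864, 0.349, 0.137]
ft_force: [0.4, 0.1, -2.9]
opening: 0.125
```

```bash
python3 - <<'E'
from geo import *
s=state();print(s["ft_force"],s["eef_pos"],s["t"])
for z in(14,8,4,0,-4,-8):
    b,M=place(z);g,Rt=grasp(b,M);print(z,delta(g,Rt)[0])
E
```

```text
[ 0.39959455  0.10288164 -2.93677658] [ 600.68978835 -397.03625345  286.60936144] 15.9667
14 [0.06, -0.08, 0.06, 0.1, -0.04, -0.02]
8 [0.27, 0.08, 0.6, 0.1, -0.04, -0.02]
4 [0.4, 0.18, 0.96, 0.1, -0.04, -0.02]
0 [0.54, 0.28, 1.32, 0.1, -0.04, -0.02]
-4 [0.68, 0.39, 1.69, 0.1, -0.04, -0.02]
-8 [0.81, 0.49, 2.05, 0.1, -0.04, -0.02]
```

Request:
{"op": "arm_command", "data": {
  "steps": [
    [0.1,0.05,0.3,0,0,0],
    [0.2,0.1,0.5,0,0,0],
    [0.27,0.15,0.68,0,0,0],
    [0.27,0.15,0.68,0,0,0],
    [0.27,0.15,0.68,0,0,0]
  ]
}}

```text
t: 16.38
eef_pos: [600.6, -396.8, 278.3]
tcp_rot: [-2.863, 0.35, 0.137]
ft_force: [0.5, 0.3, -3.8]
opening: 0.127
```

Request:
{"op": "arm_command", "data": {
  "steps": [
    [0.03,0.03,0.1,0,0,0],
    [0.07,0.05,0.18,0,0,0],
    [0.07,0.05,0.18,0,0,0],
    [0.07,0.05,0.18,0,0,0]
  ]
}}

```text
t: 16.72
eef_pos: [600.6, -396.8, 276.1]
tcp_rot: [-2.863, 0.35, 0.137]
ft_force: [-0.4, 0.1, -4.9]
opening: 0.123
```

Est. base height ≈4–5 mm; still full weight. Continue in 2 mm steps.

Request:
{"op": "arm_command", "data": {
  "steps": [
    [0.03,0.03,0.1,0,0,0],
    [0.07,0.05,0.18,0,0,0],
    [0.07,0.05,0.18,0,0,0],
    [0.07,0.05,0.18,0,0,0]
  ]
}}

```text
t: 17.05
eef_pos: [600.6, -396.8, 274.1]
tcp_rot: [-2.863, 0.35, 0.137]
ft_force: [-0.0, 1.0, -4.4]
opening: 0.124
```

Request:
{"op": "arm_command", "data": {
  "steps": [
    [0.03,0.03,0.1,0,0,0],
    [0.07,0.05,0.18,0,0,0],
    [0.07,0.05,0.18,0,0,0],
    [0.07,0.05,0.18,0,0,0]
  ]
}}

```text
t: 17.38
eef_pos: [600.6, -396.8, 272.1]
tcp_rot: [-2.863, 0.35, 0.137]
ft_force: [-0.5, -0.9, -3.7]
opening: 0.123
```

Request:
{"op": "arm_command", "data": {
  "steps": [
    [0.03,0.03,0.1,0,0,0],
    [0.07,0.05,0.18,0,0,0],
    [0.07,0.05,0.18,0,0,0],
    [0.07,0.05,0.18,0,0,0]
  ]
}}

```text
t: 17.72
eef_pos: [600.6, -396.7, 270.1]
tcp_rot: [-2.863, 0.35, 0.137]
ft_force: [0.8, -0.9, -3.4]
opening: 0.127
```

Request:
{"op": "arm_command", "data": {
  "steps": [
    [0.02,0.01,0.05,0,0,0],
    [0.03,0.02,0.09,0,0,0],
    [0.03,0.02,0.09,0,0,0],
    [0.03,0.02,0.09,0,0,0]
  ]
}}

```text
t: 18.05
eef_pos: [600.6, -396.7, 269.3]
tcp_rot: [-2.863, 0.35, 0.137]
ft_force: [0.2, 1.0, -3.6]
opening: 0.124
```

Request:
{"op": "arm_command", "data": {
  "steps": [
    [0.03,0.03,0.1,0,0,0],
    [0.07,0.05,0.18,0,0,0],
    [0.07,0.05,0.18,0,0,0],
    [0.07,0.05,0.18,0,0,0]
  ]
}}

```text
t: 18.38
eef_pos: [600.5, -396.9, 268.9]
tcp_rot: [-2.863, 0.35, 0.136]
ft_force: [-0.3, -0.4, 7.0]
opening: 0.124
```

Request:
{"op": "arm_command", "data": {
  "steps": [
    [0.03,0.03,0.1,0,0,0],
    [0.07,0.05,0.18,0,0,0],
    [0.07,0.05,0.18,0,0,0],
    [0.07,0.05,0.18,0,0,0]
  ]
}}

```text
t: 18.72
eef_pos: [600.4, -397.2, 268.5]
tcp_rot: [-2.865, 0.35, 0.136]
ft_force: [-2.1, -2.2, 18.9]
opening: 0.124
```

Request:
{"op": "arm_command", "data": {
  "steps": [
    [-0.05,-0.03,-0.12,0,0,0],
    [-0.1,-0.08,-0.28,0,0,0],
    [-0.1,-0.08,-0.28,0,0,0],
    [-0.1,-0.08,-0.28,0,0,0]
  ]
}}

```text
t: 19.05
eef_pos: [600.7, -396.8, 268.7]
tcp_rot: [-2.863, 0.35, 0.137]
ft_force: [-0.4, -2.1, 3.9]
opening: 0.122
```

```bash
python3 - <<'E'
from geo import *
s=state();print(s["ft_force"],s["moment"],s["eef_pos"],s["tcp_rot"])
m,c=camera_model("scene"),read_camera("scene");cv2.imwrite("pics/s9.png",cv2.resize(c[220:380,340:553,::-1],None,fx=3.7,fy=3.7,interpolation=cv2.INTER_CUBIC))
c=read_camera("top");cv2.imwrite("pics/t9.png",c[:,:,::-1])
E
```

```text
[-0.3886365  -2.14607682  3.85512801] [-0.1685919  -0.14696978  0.08626693] [ 600.6872088  -396.76357055  268.67920745] [-2.86322265  0.35004202  0.1365521 ]
```

Request:
{"op": "arm_command", "data": {
  "steps": [
    [0,0,0,0,0,0],
    [0,0,0,0,0,0],
    [0,0,0,0,0,0],
    [0,0,0,0,0,0],
    [0,0,0,0,0,0],
    [0,0,0,0,0,0],
    [0,0,0,0,0,0]
  ],
  "jaw": 5
}}

```text
t: 19.73
eef_pos: [600.7, -396.6, 268.2]
tcp_rot: [-2.863, 0.35, 0.137]
ft_force: [-0.3, 0.4, 0.3]
opening: 0.513
```

Request:
{"op": "arm_command", "data": {
  "steps": [
    [0,0,-1,0,0,0],
    [0,0,-2,0,0,0],
    [0,0,-4,0,0,0],
    [0,0,-6,0,0,0],
    [0,0,-9,0,0,0],
    [0,0,-12,0,0,0],
    [0,0,-15,0,0,0],
    [0,0,-15,0,0,0]
  ]
}}

```text
t: 20.4
eef_pos: [656.3, -431.4, 411.0]
tcp_rot: [-2.87, 0.344, 0.134]
ft_force: [-0.4, 0.7, 1.3]
opening: 0.528
```

```bash
python3 - <<'E'
from geo import *
import pickle
s=state();print(s["ft_force"],s["opening"],s["eef_pos"],s["t"])
m=camera_model("wrist");im=read_camera("wrist");pickle.dump((m,s),open("w10.pkl","wb"));cv2.imwrite("pics/w10.png",im[:,:,::-1])
b,M=place(4.1);x,y=M.as_matrix()[:,0],M.as_matrix()[:,1]
print("top edge back/front, base, line ends",proj(m,np.r_[b+M.apply([[6,65,130],[-6,65,130],[6,0,130],[6,-65,130],[61,16,25],[61,-16,25]]),[ML+70*y,ML-70*y]]).round().tolist())
E
```

```text
[-0.38570915  0.70801471  1.30632576] 0.5276581319593703 [ 656.34695011 -431.38889396  411.04174973] 20.4
top edge back/front, base, line ends [[322.0, 115.0], [306.0, 115.0], [322.0, 203.0], [323.0, 291.0], [376.0, 195.0], [376.0, 227.0], [315.0, 146.0], [316.0, 278.0]]
```

View pics/w10.png

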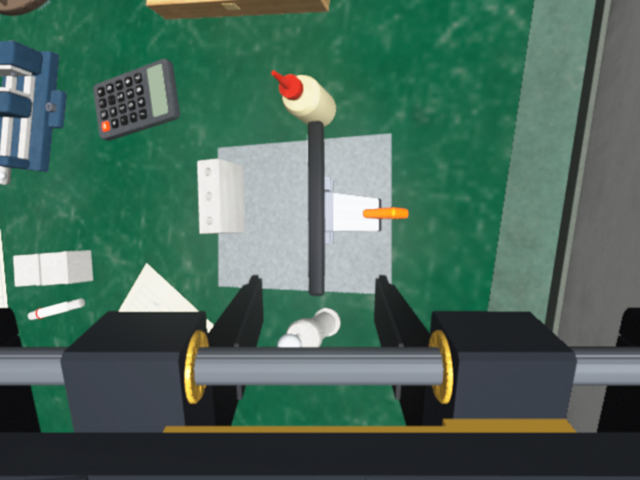

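Request:
{"op": "arm_command", "data": {
  "steps": [
    [0,0,-3,0,0,0],
    [0,0,-3,0,0,0],
    [0,0,-3,0,0,0],
    [0,0,-3,0,0,0]
  ]
}}

```text
t: 20.78
eef_pos: [666.1, -437.5, 430.0]
tcp_rot: [-2.862, 0.351, 0.137]
ft_force: [0.6, -0.3, 0.2]
opening: 0.526
```

```bash
python3 - <<'E'
from h import *
a=cv2.imread("pics/top0.png");b=read_camera("top")[:,:,::-1].copy()
for n,u,v in[("block",412,269),("bottle",379,240),("post",449,228),("tape",265,205),("dial",298,200)]:
    r=cv2.matchTemplate(b[v-24:v+24,u-24:u+24],a[v-13:v+13,u-13:u+13],cv2.TM_CCOEFF_NORMED);_,q,_,l=cv2.minMaxLoc(r);print(n,round(q,2),l[0]-11,l[1]-11)
m=camera_model("wrist");im=read_camera("wrist");cv2.imwrite("pics/w11.png",im[:,:,::-1])
print(state()["ft_force"],state()["qvel"].round(3))
print(job_done())
E
```

```text
block 0.68 3 8
bottle 0.49 -11 8
post 0.25 -7 -6
tape 1.0 0 0
dial 0.99 0 0
[-0.63616379  0.49377941 -0.21932475] [-0.001  0.    -0.004  0.     0.004  0.001]
the job is handed in; nothing more can be done
None
```

I folded the kickstand out to its stop, drew the mirror out of its rest, and stood it on the yellow line. It leans back on the kickstand with the glass facing the block. I handed it in at about 21 s, with no verdict reported.

**What the checks showed**
- **Kickstand:** the force rose to about 24 N at the stop, and the picture afterwards fits an angle of about 0.7 rad.
- **Placing:** the last wrist picture viewed shows the mirror standing on the mat, parallel to the line. Its top edge is about 2 mm and 4 mm from the predicted position. The lean of 0.35 rad was set by the gripper; I did not measure it separately.
- **Robot clear:** the arm was still, with the gripper well above everything and the force near zero.
- **Neighbours:** the tape roll and dial stand match their starting image exactly. The bottle, post and block are upright and in place in the last wrist picture. The top-camera comparison for those three was inconclusive (match scores 0.25 to 0.68), probably because the arm covers them there. I saw no contact with them, but I have no numeric proof they stayed put.

**What went wrong on the way**
- The first pinch closed on the strut instead of the tab. I opened, moved outward and gripped the tab.
- My first estimate of the mirror's position was about 7 mm off at the upper edge; I corrected it from the wrist camera.
- The mirror touched the mat about 6 mm lower than the corrected grip depth predicted. I found the mat by contact force instead, pressing briefly with about 19 N.

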